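# Sweep the loose lamp tubes into the catch frame

## Task

Sweep the three short black lamp tubes lying on the mat through the mouth of the yellow catch frame with your fingers, so that each one lies wholly between the frame's straight side walls. Slide them along the mat and do not lift any of them. Leave the pink screw dish, the white flange and the standing torch head where they are.

Things in the scene. Friction and masses are not known exactly. Their poses are not given: they have to be found in the camera images.
- catch_frame: fixed yellow catch frame: back wall and two parallel side walls, 35 high, 4 thick, no floor or top, open at the mouth. Inside 160 wide (its x), 130 deep (its y). At the mouth two 34 long lips flare out 32 degrees, reaching 29 in front of it. Origin on the mat, mid-mouth, where lips meet side walls; y points from the mouth in to the back wall, x across, z up. Foot tabs 5 high reach 18 outside the side walls.
- lamp_tube_1: one of three short black lamp tubes lying on its side on the mat, 25 wide (x) x 42 long (y) x 25 high, 20 to 45 g; it slides and does not roll. Origin at the middle of its underside, y along the tube, z up.
- lamp_tube_2: one of three short black lamp tubes lying on its side on the mat, 25 wide (x) x 42 long (y) x 25 high, 20 to 45 g; it slides and does not roll. Origin at the middle of its underside, y along the tube, z up.
- lamp_tube_3: one of three short black lamp tubes lying on its side on the mat, 25 wide (x) x 42 long (y) x 25 high, 20 to 45 g; it slides and does not roll. Origin at the middle of its underside, y along the tube, z up.
- cap_dish: round pink dish of small screws, 43 across, 18 high; a bystander. Origin at the middle of its underside, z up.
- stem_flange: white flange with an upright stem, 48 across, 41 high; a bystander. Origin at the middle of its underside, z up.
- torch_head_07: black torch head standing upright with its open end on top, 34 across, 34 high; a bystander. Origin at the middle of its underside, z up.
- battery_carton: big brown carton full of blue battery packs at the right end of the mat, it never moves: 520 (x) x 360 (y), walls 190 high, its left wall 100 or more from the tubes. Origin at the middle of its underside. Keep arm and gripper clear of it: pass above.
Mind the look-alikes: they are no part of the job. What is shaped like the lamp_tube_3 but green or orange is not meant. Leave any purple look-alike of the lamp_tube_2 alone.

How it is judged:
By the outcome, as a careful person would: the job done as asked, in the order asked, and still so for the second after the job is handed in, with the robot touching nothing.
It also fails if it takes over 67 s, if anything falls off the work surface, if the arm or the gripper's body presses on something with over 40 N, if the wrist force passes 120 N, or if a joint passes its speed limit or range.

## Robot

A 6-joint arm with a two-finger parallel gripper is mounted at the origin on a cart in front of the work surface, level with it; the furniture and walls round the work are solid. World frame = base frame: x ahead of the robot, y to its left, z up, the work surface at z = 0. Lengths are in mm, angles in rad, forces in N, time in s.
With the tool pointing down it reaches from about 350 to 800 mm from the base axis. Payload 7.3 kg.
Tool frame: the origin (TCP) lies midway between the tips of the shut fingers; the grasp point (between the pads) lies 19 mm behind it; z points along the fingers, y is the line along which they close (so a half turn about z gives the same grasp; the last joint's range is limited). The gripper opens to 85 mm and grips with 20 to 120 N. Pads are 22 mm wide; open, the fingers measure 114 mm over their backs; the gripper's body (76 mm by 85 mm) begins 54 mm behind the grasp point. The pads swing forward as they close: fully open they stand 13 mm farther back than shut.
Start: joints at [1.106, 0.342, 1.524, -0, 1.275, -0.146], TCP at [164.535, 498.571, 231.322] pointing down, gripper open.
Joint ranges: [-2.53, 2.53], [-0.77, 2.02], [0.04, 2.7], [-1, 4.14], [0.28, 2.66], [-3.11, 3.11]. Speed limits (rad/s): [2.57, 2.57, 3.14, 3.14, 3.14, 3.14].

## Interface

Orientations are given as a unit quaternion [x, y, z, w].
In Python, from cell import * gives the robot as it stands.
- The arm moves only by the shell command python3 -m creep 'ROWS' [OPENING] [FORCE]. ROWS is JSON, a list of rows, each a list of 4 numbers: the shift along the tool's x, y, z in m, then the turn about the tool's z in rad. In form: [[dx, dy, dz, twist], ...]. A call has 1 to 5 rows; each row shifts and turns the commanded pose from where the row before left it, along the tool's axes as they then stand; what a row does not reach is not made up. A row lasts 1/10 s, in which the tool goes at most 50 mm and 8.59 degrees, less where a joint would pass 70% of its speed; a pose out of reach is approached as far as the arm can. A call is refused whole if a number of a shift passes 0.05 or a number of a turn 0.15, either way. A call with a gripper value outside its range is refused whole. OPENING is the closure in counts, from 0 (fully open) to 255 (shut), set as the call begins (- or left out, the last holds). The fingers move at their own pace and stop on an object; FORCE is the grip in N (left out, the last holds). Time passes only in rows, so rows that do not move let the fingers close. It gives the time, the measured TCP pose, the force, the opening and the grip force at its end, in the units of the state.
- read_state(): the state, without advancing time (a new reading comes with each control period).
- capture(name): name is "scene" or "top"; returns a dict with "img" (400x640x3 uint8, red, green, blue), "z_map" (400x640 float32, mm along the optical axis (not along the pixel's ray), 0 where there is no reading), "vertical_fov" (degrees; the focal length in pixels is half the picture's height over the tangent of half this angle, whatever the lens; pixels are square), "cx", "cy" (the principal point, pixels), "extrinsics" (4x4, takes a point from camera to world coordinates). Camera axes: x right, y up, looking along -z (the intrinsics and any distortion apply to the point x, -y, -z); pixel columns grow to the right and rows downward; lengths in mm; the calibration is good to about 2 mm. A picture is of the moment at which its call begins.
- close_job(): hands the job in; it is judged then, once.
The state is a dict: "t": time; "joints": joint angles; "joint_velocities": joint speeds; "effort": joint torques, N m; "ee_pos": TCP position; "orientation": TCP orientation; "contact_force": force on the tool from outside, world axes, zero at the start; "ft_torque": the same for the moment, N m; "grip_width": opening from 0.0 (shut) to 1.0 (fully open); "finger_force": force on a finger pad.
Only numpy, scipy, OpenCV 4.12 (cv2) and the standard library are available. Lean on these libraries where they do the work, as an engineer would, in place of code of your own. Each camera call takes 0.05 s, during which the arm holds its last target. There are 200 camera calls.

## Working session

There is one attempt and no reset: what is moved stays moved. The work goes in short steps, Python scripts to look and compute and a shell command to move; the robot and the scene stay as the last step left them, time stands still between calls to the robot, and variables do not carry over. Pictures are saved under pics/ and viewed, at most 10 in all, crops included, and the job is handed in when it is done.

```bash
mkdir -p pics; ls; python3 - <<'E'
from cell import *
import cv2,numpy as np
for n in("top","scene"):
    c=capture(n); cv2.imwrite(f"pics/{n}0.png",c["img"][:,:,::-1])
    np.savez(f"{n}0.npz",**c)
    print(n,c["vertical_fov"],c["cx"],c["cy"],np.round(c["extrinsics"],3).tolist(),[k for k in c])
print(read_state())
E
```

```text
pics
top 51.96078808849952 320.77720974387 196.29139577704927 [[0.005, 0.998, -0.066, 499.763], [-1.0, 0.004, -0.019, -115.409], [-0.018, 0.066, 0.998, 917.047], [0.0, 0.0, 0.0, 1.0]] ['img', 'z_map', 'vertical_fov', 'cx', 'cy', 'extrinsics']
scene 55.909419170260335 321.64699611490346 197.2504841131384 [[0.736, 0.5, -0.456, 178.615], [-0.677, 0.544, -0.496, -515.733], [-0.0, 0.674, 0.739, 661.413], [0.0, 0.0, 0.0, 1.0]] ['img', 'z_map', 'vertical_fov', 'cx', 'cy', 'extrinsics']
{'t': 0.1, 'joints': array([ 1.10600401e+00,  3.42660082e-01,  1.52488497e+00,  1.27214783e-05,
        1.27539496e+00, -1.45984871e-01]), 'joint_velocities': array([ 0.00094826, -0.00232181, -0.00304516,  0.00164635,  0.00139231,
       -0.00112864]), 'effort': array([ 2.61720561e-03, -4.34444940e+01, -2.46493256e+01, -3.96076609e-05,
        4.64842495e-03,  3.76952528e-05]), 'ee_pos': array([164.36751372, 498.25040314, 230.70454683]), 'orientation': array([ 1.58731316e-01,  9.87321587e-01, -6.40679691e-04, -2.08353661e-04]), 'contact_force': array([-0.79900132,  0.16488469, -0.56243543]), 'ft_torque': array([-0.00017575,  0.02860874,  0.00300233]), 'finger_force': 0.0, 'grip_width': 1.0029883854312476}
```

View pics/top0.png

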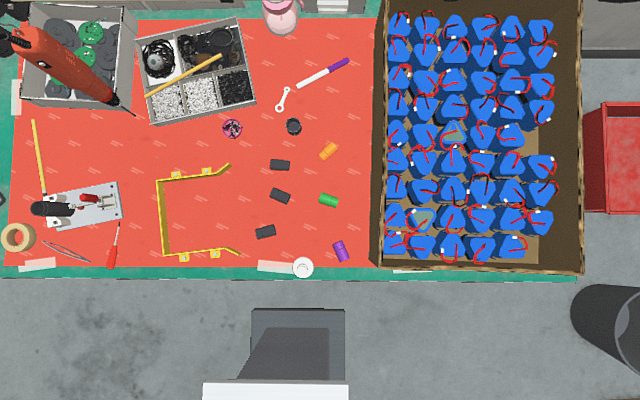

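View pics/scene0.png

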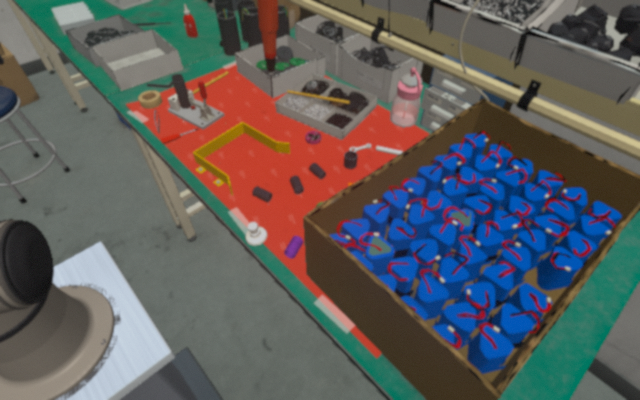

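```bash
cat > h.py <<'E'
import cv2,numpy as np
from cell import *
def cloud(c):
    z=np.asarray(c["z_map"],float); h,w=z.shape; f=h/2/np.tan(np.radians(float(c["vertical_fov"]))/2)
    v,u=np.mgrid[:h,:w]
    P=np.stack([(u-c["cx"])/f*z,-(v-c["cy"])/f*z,-z],-1); E=np.asarray(c["extrinsics"])
    return P@E[:3,:3].T+E[:3,3]
def blobs(c,box=(175,110,370,275),amin=30):
    P=cloud(c); hsv=cv2.cvtColor(np.ascontiguousarray(c["img"]),cv2.COLOR_RGB2HSV)
    H,S,V=cv2.split(hsv); x0,y0,x1,y1=box; R=np.zeros(H.shape,bool);R[y0:y1,x0:x1]=1
    M={"black":(V<95),"yellow":(H>20)&(H<35)&(S>120)&(V>100),"green":(H>45)&(H<75)&(S>120),
       "orange":(H>10)&(H<20)&(S>120),"purple":(H>125)&(H<165)&(S>60),"white":(S<40)&(V>170)}
    for k,m in M.items():
        m=(m&R).astype(np.uint8); n,L,st,ce=cv2.connectedComponentsWithStats(m)
        for i in range(1,n):
            if st[i,4]<amin: continue
            p=P[(L==i)&(c["z_map"]>0)]; t=p[p[:,2]>np.percentile(p[:,2],90)-10]
            r=cv2.minAreaRect(t[:,:2].astype(np.float32)); b=cv2.boxPoints(r)
            e=max((b[1]-b[0],b[2]-b[1]),key=np.linalg.norm); a=np.degrees(np.arctan2(e[1],e[0]))
            print(k,"px",ce[i].round(),"n",st[i,4],"ctr",np.round(r[0]),"size",np.round(r[1]),"long ax deg",round(a)," z",np.percentile(p[:,2],[5,95]).round())
            if k=="yellow" and st[i,4]>150: print(" corners",b.round().tolist())
E
python3 - <<'E'
from h import *
c=dict(np.load("top0.npz")); blobs(c)
P=cloud(c)
print("mat z",[P[r,k].round().tolist() for r,k in((200,210),(110,300),(220,300))],"carton wall",[P[r,k].round().tolist() for r,k in((150,376),(240,380),(200,378),(200,381))])
# frame points: yellow, above 25
hsv=cv2.cvtColor(c["img"],cv2.COLOR_RGB2HSV);H,S,V=cv2.split(hsv)
m=(H>20)&(H<35)&(S>120)&(V>80);m[:, :150]=0;m[:,250:]=0;m[:150]=0;m[270:]=0
q=P[m&(P[...,2]>20)]
for lo in range(90,290,12):
    s=q[(q[:,1]>lo-0)&(q[:,1]<lo+12)]
    if len(s): print(lo,"x:",np.sort(s[:,0]).round().astype(int).tolist()[:30:3], s[:,0].max().round())
print(q[:,1].min(),q[:,1].max())
E
```

```text
black px [293. 126.] n 166 ctr [715. -38.] size [33. 28.] long ax deg 9  z [ 1. 33.]
black px [279. 164.] n 182 ctr [630.  -7.] size [40. 23.] long ax deg 83  z [16. 26.]
black px [280. 195.] n 194 ctr [561.  -9.] size [40. 22.] long ax deg 67  z [16. 26.]
black px [266. 231.] n 188 ctr [482.  22.] size [22. 39.] long ax deg -76  z [14. 26.]
yellow px [205. 172.] n 236 ctr [607. 159.] size [ 16. 120.] long ax deg -75  z [ 0. 36.]
 corners [[583.0, 215.0], [615.0, 99.0], [631.0, 103.0], [599.0, 220.0]]
yellow px [206. 253.] n 264 ctr [440. 146.] size [136.  16.] long ax deg 89  z [-1. 36.]
 corners [[431.0, 78.0], [448.0, 78.0], [449.0, 214.0], [433.0, 214.0]]
green px [328. 200.] n 180 ctr [ 552. -115.] size [40. 22.] long ax deg 70  z [17. 25.]
orange px [328. 151.] n 186 ctr [ 660. -112.] size [23. 42.] long ax deg -50  z [17. 26.]
purple px [341. 251.] n 215 ctr [ 441. -142.] size [42. 23.] long ax deg 24  z [16. 26.]
white px [189. 113.] n 133 ctr [739. 183.] size [85. 20.] long ax deg 89  z [10. 36.]
white px [293. 267.] n 495 ctr [401. -59.] size [17. 19.] long ax deg -89  z [-
[... 366 characters left out ...]
, 442, 444, 446, 607, 608, 609, 611] 613.0
138 x: [441, 442, 444, 605, 606, 606, 608, 608] 609.0
150 x: [439, 440, 442, 442, 603, 604, 604, 606, 606] 606.0
162 x: [437, 439, 439, 441, 602, 603, 604, 606] 606.0
174 x: [437, 437, 439, 600, 601, 601, 602, 604] 604.0
186 x: [435, 435, 437, 437, 599, 599, 600, 601] 602.0
198 x: [433, 433, 435, 435, 597, 598, 599, 599] 601.0
210 x: [433, 433, 435, 596, 596, 597, 599, 599] 599.0
222 x: [430, 431, 433, 433, 594, 595, 595, 597, 597] 597.0
234 x: [430, 432, 432, 435, 437, 438, 439, 441, 443, 445] 597.0
246 x: [484, 488, 491, 495, 495, 497, 499, 501, 503, 506] 595.0
258 x: [577, 581, 583, 585, 587, 589, 591] 593.0
-115.40918767853503 260.63176018368597
```

```bash
python3 - <<'E'
import cv2
i=cv2.imread("pics/top0.png")[110:280,145:385]
cv2.imwrite("pics/crop0.png",cv2.resize(i,None,fx=3.3,fy=3.3,interpolation=cv2.INTER_CUBIC))
E
```

```text
(no output)
```

View pics/crop0.png

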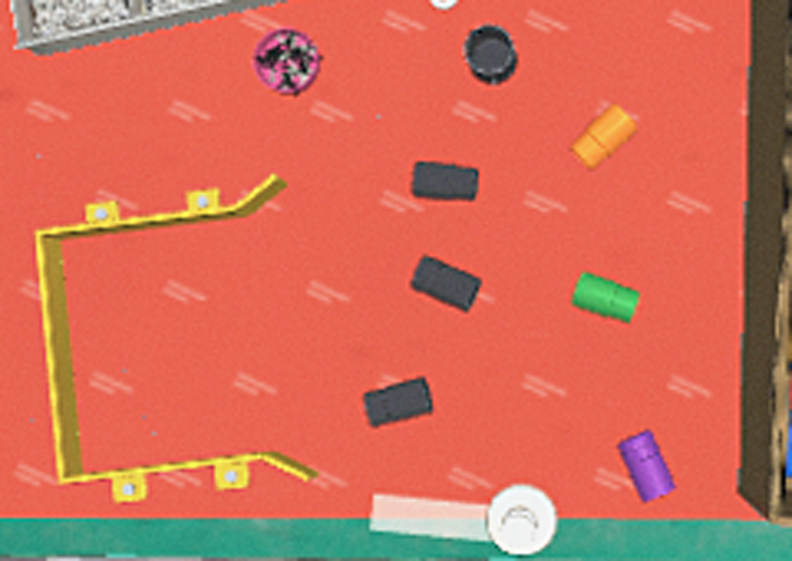

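The crop shows the black tubes at crop pixels (445,180), (446,283) and (398,401). The frame's mouth opens to the right at about (250,210) to (265,457). In world terms the frame origin is near (528,121) with its y axis at 97°. I'll push the upper tube first.

```bash
cat > st.py <<'E'
from cell import *
import numpy as np
from scipy.spatial.transform import Rotation as R
s=read_state();x=R.from_quat(s["orientation"]).as_matrix()
print("t",s["t"],"tcp",np.round(s["ee_pos"],1),"heading",round(np.degrees(np.arctan2(x[1,0],x[0,0])),1),"z-tool",x[:,2].round(3),"F",s["contact_force"].round(1),"grip",round(s["grip_width"],2))
E
python3 -m creep '[[0,0,0,0.15],[0,0,0,0.15],[0,0,0,0.15],[0,0,0,0.15]]' 255
python3 -m creep '[[0,0,0,0.15],[0,0,0,0.15],[0,0,0,0.15],[0,0,0,0.15]]'
python3 st.py
```

```text
t: 0.5
ee_pos: [164.4, 498.3, 230.9]
orientation: [0.446, 0.895, -0.0, 0.0]
contact_force: [-0.2, 0.0, -0.3]
grip_width: 0.33
finger_force: 0.0
t: 0.9
ee_pos: [164.4, 498.3, 230.9]
orientation: [0.691, 0.723, -0.0, 0.0]
contact_force: [-0.4, -0.0, -0.1]
grip_width: 0.003
finger_force: 0.0
t 0.9 tcp [164.4 498.3 230.9] heading 92.6 z-tool [-0.    -0.001 -1.   ] F [-0.4 -0.  -0.1] grip 0.0
```

```bash
python3 -m creep '[[-0.032,0.024,0.006,0],[-0.032,0.024,0.006,0],[-0.032,0.024,0.006,0],[-0.032,0.024,0.006,0],[-0.032,0.024,0.006,0]]' >/dev/null
python3 -m creep '[[-0.032,0.024,0.006,0],[-0.032,0.024,0.006,0],[-0.032,0.024,0.006,0],[-0.032,0.024,0.006,0],[-0.032,0.024,0.006,0]]' >/dev/null
python3 -m creep '[[-0.032,0.024,0.006,0],[-0.032,0.024,0.006,0],[-0.032,0.024,0.006,0],[-0.032,0.024,0.006,0],[-0.032,0.024,0.006,0]]' >/dev/null
python3 -m creep '[[-0.032,0.024,0.006,0],[-0.032,0.024,0.006,0],[-0.032,0.024,0.006,0],[0,0,0,0]]' >/dev/null
python3 st.py
```

```text
t 2.8 tcp [627.5 -58.3 121.4] heading 92.8 z-tool [-0.    -0.001 -1.   ] F [0.  0.4 0.4] grip -0.0
```

```bash
python3 -m creep '[[0,0,0.03,0],[0,0,0.03,0],[0,0,0.03,0],[0,0,0.015,0],[0,0,0.008,0]]' >/dev/null
python3 -m creep '[[0.01,0,0,0],[0.01,0,0,0],[0.005,0,0,0],[0.005,0,0,0],[0,0,0,0]]' >/dev/null
python3 st.py
python3 - <<'E'
from h import *
c=capture("top"); blobs(c)
i=c["img"][110:280,145:385,::-1]
cv2.imwrite("pics/crop1.png",cv2.resize(i,None,fx=3.3,fy=3.3,interpolation=cv2.INTER_CUBIC))
E
```

```text
t 3.8 tcp [624.7 -23.3  11.1] heading 93.0 z-tool [ 0.001 -0.    -1.   ] F [-0.7  1.1  0.9] grip -0.0
black px [304. 149.] n 498 ctr [605. -73.] size [25. 70.] long ax deg -11  z [327. 366.]
black px [224. 152.] n 136 ctr [596.  31.] size [24. 17.] long ax deg 62  z [353. 367.]
black px [274. 169.] n 33 ctr [579. -44.] size [9. 1.] long ax deg 80  z [237. 327.]
black px [214. 176.] n 99 ctr [562.  35.] size [24.  9.] long ax deg 53  z [385. 395.]
black px [279. 175.] n 60 ctr [582. -38.] size [48. 13.] long ax deg 62  z [120. 217.]
black px [290. 189.] n 92 ctr [544. -65.] size [26. 13.] long ax deg 47  z [382. 394.]
yellow px [226. 167.] n 39 ctr [607.  67.] size [95. 12.] long ax deg 67  z [ 7. 65.]
yellow px [182. 176.] n 64 ctr [600. 199.] size [ 4. 40.] long ax deg -83  z [-1. 36.]
green px [328. 200.] n 178 ctr [ 552. -115.] size [39. 22.] long ax deg 71  z [18. 26.]
orange px [328. 151.] n 184 ctr [ 660. -112.] size [23. 42.] long ax deg -50  z [17. 26.]
purple px [341. 251.] n 215 ctr [ 441. -142.] size [41. 23.] long ax deg 24  z [15. 26.]
white px [189. 113.] n 131 ctr [739
[... 236 characters left out ...]
x [299. 136.] n 441 ctr [617. -74.] size [14. 56.] long ax deg -10  z [359. 371.]
white px [217. 162.] n 156 ctr [576.  35.] size [11. 17.] long ax deg -8  z [367. 385.]
white px [292. 175.] n 151 ctr [560. -66.] size [11. 17.] long ax deg -10  z [367. 385.]
white px [189. 201.] n 536 ctr [520.  45.] size [14. 55.] long ax deg -11  z [443. 455.]
white px [239. 197.] n 1036 ctr [526. -11.] size [63. 18.] long ax deg 76  z [441. 460.]
white px [277. 218.] n 584 ctr [504. -56.] size [14. 55.] long ax deg -10  z [442. 455.]
white px [213. 258.] n 811 ctr [460.  -3.] size [33. 13.] long ax deg 85  z [513. 546.]
white px [295. 267.] n 460 ctr [401. -59.] size [17. 19.] long ax deg -87  z [-3. 41.]
```

View pics/crop1.png

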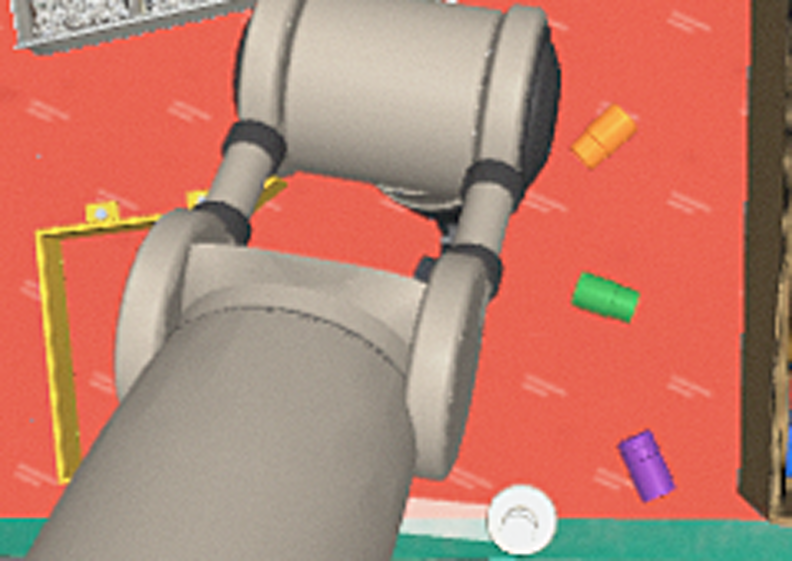

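```bash
python3 -m creep '[[0.01,0,0,-0.06],[0.01,0,0,-0.08],[0.01,0,0,-0.08],[0.01,0,0,-0.08],[0.01,0,0,-0.08]]' |grep force
python3 -m creep '[[0.012,0,0,0],[0.012,0,0,0],[0.012,0,0,0],[0.01,0,0,0],[0.01,0,0,0]]' |grep force
python3 st.py
python3 - <<'E'
from h import *
c=capture("scene")
i=c["img"][90:260,150:420,::-1]
cv2.imwrite("pics/s2.png",cv2.resize(i,None,fx=2.9,fy=2.9,interpolation=cv2.INTER_CUBIC))
E
```

```text
contact_force: [0.5, -0.1, 0.0]
finger_force: 0.1
contact_force: [-25.7, -35.8, 19.3]
finger_force: 21.5
t 4.85 tcp [585.   70.    9.8] heading 114.8 z-tool [-0.014 -0.009 -1.   ] F [-25.7 -35.8  19.3] grip 0.0
```

View pics/s2.png

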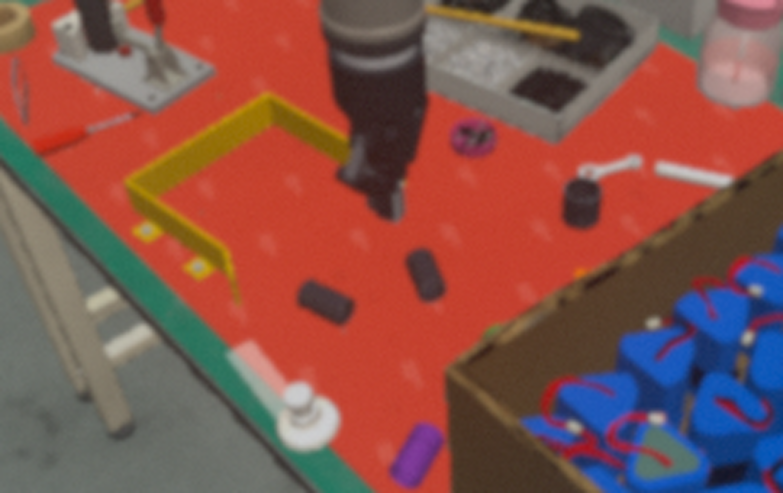

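The gripper hides tube A, which should be at about (380,170) in this crop. The other tubes, at (325,300) and (425,275), haven't moved. A force of 48 N suggests the tube is wedged on the lip, so I'll back off and look.

```bash
python3 -m creep '[[-0.01,0,0,0],[-0.02,0,0,0],[-0.03,0,0,0],[-0.03,0,-0.04,0],[0,0,-0.05,0]]' |grep force
python3 -m creep '[[-0.04,-0.03,-0.05,0],[-0.04,-0.03,-0.05,0],[-0.04,-0.03,0,0],[-0.03,-0.03,0,0],[0,0,0,0]]' |grep force
python3 st.py
python3 - <<'E'
from h import *
for n in("top","scene"):
    c=capture(n)
    if n=="top":i=c["img"][110:280,145:385,::-1]; blobs(c)
    else: i=c["img"][90:260,150:390,::-1]
    cv2.imwrite(f"pics/{n}3.png",cv2.resize(i,None,fx=3.3,fy=3.3,interpolation=cv2.INTER_CUBIC))
E
```

```text
contact_force: [1.8, 0.5, 0.3]
finger_force: 0.0
contact_force: [-0.3, 0.8, 0.5]
finger_force: 0.0
t 5.9 tcp [ 587.6 -169.1  171.4] heading 114.4 z-tool [ 0.001 -0.002 -1.   ] F [-0.3  0.8  0.5] grip 0.0
black px [318. 124.] n 188 ctr [ 597. -105.] size [ 6. 32.] long ax deg -20  z [502. 523.]
black px [293. 126.] n 179 ctr [714. -38.] size [33. 29.] long ax deg 14  z [ 1. 33.]
black px [337. 169.] n 557 ctr [ 566. -104.] size [23. 15.] long ax deg 68  z [259. 514.]
black px [233. 176.] n 197 ctr [603.  95.] size [41. 23.] long ax deg 61  z [ 7. 26.]
black px [292. 196.] n 446 ctr [524. -85.] size [25. 16.] long ax deg 74  z [ 19. 530.]
black px [262. 232.] n 105 ctr [489. -11.] size [ 22. 109.] long ax deg -77  z [18. 27.]
black px [297. 268.] n 59 ctr [462. -95.] size [25.  1.] long ax deg 75  z [563. 584.]
yellow px [205. 172.] n 220 ctr [607. 160.] size [ 15. 120.] long ax deg -75  z [-0. 36.]
 corners [[585.0, 216.0], [616.0, 99.0], [630.0, 103.0], [599.0, 220.0]]
yellow px [206. 253.] n 263 ctr [440. 147.] size [ 15. 137.] long ax deg -90  z [-1. 36.]
 corners [[433.0, 215.0], [433.0, 78.0], [448.0, 78.0], [448.0, 215.0]]
green px [328. 200.] n 180 ctr [ 552. -115.] size [40. 22.] long ax deg 70  z [17. 26.]
purple px [340. 245.] n 69 ctr [ 450. -140.] size [23. 21.] long ax deg 24  z [15. 26.]
white px [189. 113.] n 117 ctr [739. 184.] size [84. 20.] long ax deg 89  z [10. 36.]
white px [331. 123.] n 397 ctr [ 597. -117.] size [13. 32.] long ax deg -24  z [523. 531.]
white px [356. 131.] n 1068 ctr [ 588. -140.] size [43. 30.] long ax deg 1  z [519. 527.]
white px [309. 176.] n 409 ctr [547. -96.] size [12. 33.] long ax deg -23  z [512. 523.]
white px [274. 240.] n 977 ctr [484. -69.] size [13. 53.] long ax deg -23  z [564. 575.]
white px [325. 257.] n 2125 ctr [ 470. -118.] size [63. 26.] long ax deg 72  z [569. 582.]
white px [305. 273.] n 32 ctr [460. -97.] size [11.  3.] long ax deg 79  z [582. 586.]
```

View pics/top3.png

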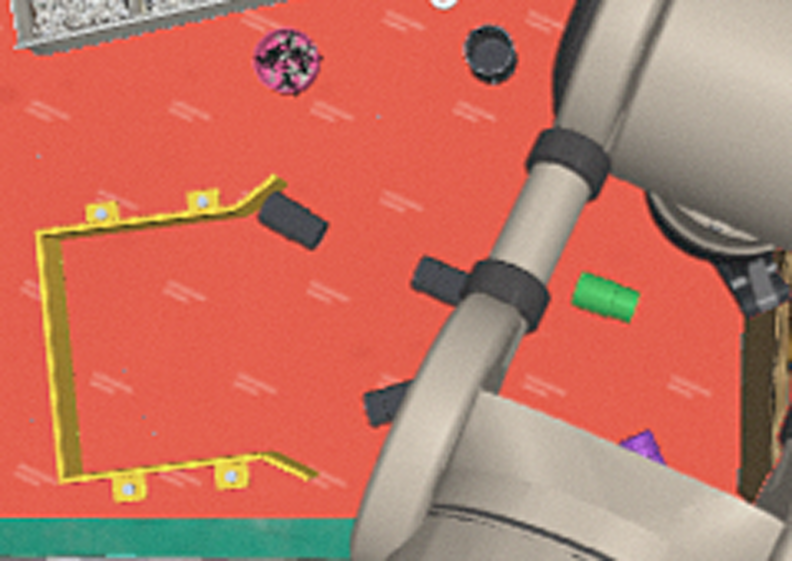

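The picture shows tube A at crop (292,220), about (603,95), with its nose against the upper lip. It turned the wrong way. I'll push its long side from outside and to the rear, heading about 150°, which moves it inward and straightens it.

```bash
python3 -m creep '[[0.04,0.027,0,-0.06],[0.04,0.022,0,-0.06],[0.04,0.02,0,-0.06],[0.03,0.01,0.02,-0.06],[0.02,0.01,0.02,-0.06]]' |grep force
python3 -m creep '[[0,0,0,-0.12],[0,0,0,-0.12],[0,0,0,-0.1],[0,0,0,0]]' |grep force
python3 st.py
```

```text
contact_force: [0.0, -0.1, 0.1]
finger_force: 0.0
contact_force: [0.1, 0.5, 0.4]
finger_force: 0.0
t 6.9 tcp [579.5  27.8 130.8] heading 151.6 z-tool [-0.     0.001 -1.   ] F [0.1 0.5 0.4] grip -0.0
```

```bash
python3 -m creep '[[-0.009,0.02,0.01,0],[-0.009,0.02,0.02,0],[-0.009,0.02,0.03,0],[0,0,0.03,0],[0,0,0.02,0]]' |grep force
python3 -m creep '[[0,0,0.01,0],[0,0,0,0]]' |grep force
python3 st.py
python3 -m creep '[[0.01,0,0,0],[0.01,0,0,0],[0.01,0,0,0],[0.01,0,0,0],[0.01,0,0,0]]' |grep force
python3 st.py
```

```text
contact_force: [-0.5, 0.0, -0.3]
finger_force: 0.0
contact_force: [0.1, 0.4, 0.2]
finger_force: 0.0
t 7.6 tcp [631.   66.4   9.6] heading 151.4 z-tool [-0.003  0.    -1.   ] F [0.1 0.4 0.2] grip 0.0
contact_force: [-0.2, 0.7, 0.5]
finger_force: 0.2
t 8.1 tcp [587.4  90.   11.7] heading 151.4 z-tool [ 0.001  0.    -1.   ] F [-0.2  0.7  0.5] grip -0.0
```

```bash
python3 -m creep '[[-0.01,0,0,0],[-0.01,0,-0.04,0],[0,-0.02,-0.05,0],[0,-0.045,-0.03,0.12],[0,-0.045,0,0.12]]' |grep force
python3 -m creep '[[0,-0.045,0,0.12],[0,-0.045,0,0.12],[0,-0.02,0,0.12],[0,0,0,0.12],[0,0,0,0]]' |grep force
python3 st.py
python3 - <<'E'
from h import *
c=capture("top");blobs(c,(175,155,370,275),100)
i=c["img"][110:280,145:385,::-1]
cv2.imwrite("pics/top4.png",cv2.resize(i,None,fx=2.5,fy=2.5))
E
```

```text
contact_force: [-0.2, -1.2, -0.6]
finger_force: 0.0
contact_force: [-0.2, -0.2, 0.0]
finger_force: 0.0
t 9.1 tcp [469.9 -84.4 125.6] heading 110.0 z-tool [ 0.001 -0.    -1.   ] F [-0.2 -0.2  0. ] grip 0.0
black px [225. 187.] n 183 ctr [578. 113.] size [40. 21.] long ax deg 30  z [14. 26.]
black px [280. 195.] n 182 ctr [561.  -8.] size [40. 23.] long ax deg 67  z [16. 26.]
black px [246. 229.] n 161 ctr [493. -26.] size [ 7. 56.] long ax deg -20  z [460. 477.]
black px [359. 261.] n 176 ctr [ 462. -149.] size [ 8. 35.] long ax deg -19  z [452. 474.]
black px [244. 267.] n 230 ctr [453. -23.] size [25. 14.] long ax deg 85  z [470. 480.]
yellow px [205. 172.] n 227 ctr [607. 159.] size [ 16. 120.] long ax deg -74  z [-0. 36.]
 corners [[584.0, 215.0], [616.0, 99.0], [631.0, 103.0], [599.0, 219.0]]
yellow px [206. 253.] n 257 ctr [440. 146.] size [ 15. 136.] long ax deg -90  z [-1. 36.]
 corners [[433.0, 214.0], [433.0, 79.0], [448.0, 79.0], [447.0, 214.0]]
green px [328. 200.] n 176 ctr [ 552. -115.] size [39. 22.] long ax deg 72  z [18. 25.]
white px [255. 232.] n 764 ctr [487. -36.] size [14. 58.] long ax deg -20  z [471. 485.]
white px [299. 246.] n 3903 ctr [471. -85.] size [80. 55.] long ax deg 71  z [468. 481.]
white px [349. 255.] n 527 ctr [ 464. -136.] size [14. 39.] long ax deg -19  z [470. 485.]
```

```bash
python3 -m creep '[[0.026,0.038,0,0],[0.026,0.038,0,0],[0.026,0.038,0,0],[0.026,0.038,0,0],[0,0,0.02,0.11]]' 180 |grep force
python3 -m creep '[[0,0,0.02,0.115],[0,0,0,0]]' |grep force
python3 st.py
```

```text
contact_force: [0.2, -0.9, 0.0]
finger_force: 0.0
contact_force: [-0.2, -0.9, -0.5]
finger_force: 0.0
t 9.85 tcp [575.1  67.7  82.3] heading 97.5 z-tool [-0.005  0.    -1.   ] F [-0.2 -0.9 -0.5] grip 0.29
```

```bash
python3 -m creep '[[0,0,0.03,0],[0,0,0.025,0],[0,0,0.018,0],[0,0,0,0],[0.01,0,0,0]]' |grep force
python3 -m creep '[[0.01,0,0,0],[0.01,0,0,0],[0.01,0,0,0],[0.01,0,0,0],[0.01,0,0,0]]' |grep contact_
python3 -m creep '[[0.01,0,0,0],[0.01,0,0,0],[0.01,0,0,0],[0.01,0,0,0],[0.005,0,0,0]]' |grep contact_
python3 st.py
python3 -m creep '[[-0.01,0,0,0],[-0.02,0,-0.02,0],[-0.03,-0.02,-0.04,0],[-0.04,-0.03,-0.04,0],[-0.04,-0.03,0,0]]' |grep contact_
python3 -m creep '[[-0.04,-0.03,0,0.1],[-0.04,-0.03,0,0.1],[-0.02,-0.01,0,0.1],[0,0,0,0.1],[0,0,0,0]]' |grep contact_
python3 st.py
python3 - <<'E'
from h import *
c=capture("top");blobs(c,(155,155,370,275),100)
i=c["img"][110:280,145:385,::-1]
cv2.imwrite("pics/top5.png",cv2.resize(i,None,fx=2.5,fy=2.5))
E
```

```text
contact_force: [0.1, -0.5, 1.0]
finger_force: 0.0
contact_force: [-0.1, -1.5, 0.7]
contact_force: [0.3, -1.8, 1.1]
t 11.35 tcp [563.1 171.9  12.2] heading 97.3 z-tool [-0.  0. -1.] F [ 0.3 -1.8  1.1] grip 0.3
contact_force: [1.0, -0.9, -0.1]
contact_force: [0.3, 0.3, 0.6]
t 12.35 tcp [442.6 -71.3 100.6] heading 74.1 z-tool [ 0.  0. -1.] F [0.3 0.3 0.6] grip 0.29
black px [189. 192.] n 192 ctr [567. 192.] size [42. 21.] long ax deg 35  z [ 8. 25.]
black px [280. 195.] n 194 ctr [561.  -8.] size [40. 22.] long ax deg 66  z [16. 25.]
black px [238. 252.] n 153 ctr [468. -14.] size [ 6. 52.] long ax deg -19  z [435. 452.]
yellow px [182. 214.] n 1067 ctr [524. 135.] size [194. 249.] long ax deg -76  z [ 1. 36.]
 corners [[400.0, 233.0], [459.0, -9.0], [647.0, 37.0], [588.0, 279.0]]
green px [328. 200.] n 178 ctr [ 552. -115.] size [40. 22.] long ax deg 70  z [18. 26.]
white px [248. 252.] n 598 ctr [465. -25.] size [14. 50.] long ax deg -20  z [446. 460.]
white px [289. 259.] n 2204 ctr [462. -73.] size [38. 86.] long ax deg -90  z [441. 456.]
white px [339. 266.] n 202 ctr [ 450. -128.] size [14. 18.] long ax deg -18  z [443. 456.]
```

View pics/top5.png

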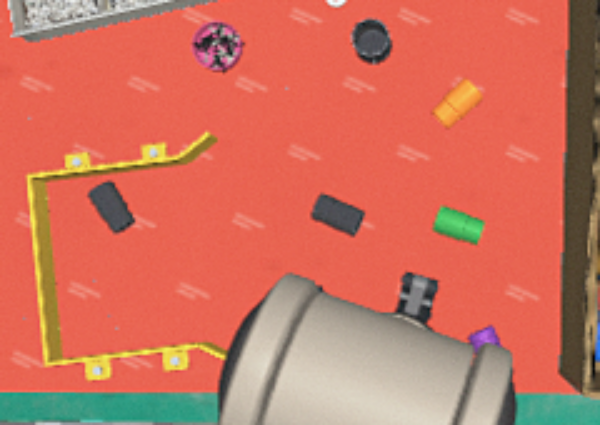

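Tube A is fully inside the frame at crop (112,207), which is frame coordinates of about (47,66). Tube B, at crop (338,214), is next. I'll push it with shut fingers at a heading of 104°.

```bash
python3 -m creep '[[0.0125,0.03,0,0],[0.0125,0.03,0,0],[0.0125,0.03,0,0],[0.0125,0.031,0,0],[0,0,0,-0.13]]' 255 |grep contact_
python3 -m creep '[[0,0,0.02,-0.13],[0,0,0.02,-0.13],[0,0,0.02,-0.13],[0,0,0,0]]' |grep contact_
python3 st.py
```

```text
contact_force: [-0.5, -0.5, 0.2]
contact_force: [-0.4, 0.7, 0.3]
t 13.3 tcp [571.3 -53.4  37.7] heading 104.4 z-tool [-0.006  0.001 -1.   ] F [-0.4  0.7  0.3] grip -0.0
```

```bash
python3 -m creep '[[0,0,0.02,0],[0,0,0.008,0],[0.01,0,0,0],[0.01,0,0,0],[0.01,0,0,0]]' |grep contact_
python3 -m creep '[[0.01,0,0,0],[0.01,0,0,0],[0.01,0,0,0],[0.01,0,0,0],[0.01,0,0,0]]' |grep contact_
python3 -m creep '[[0.01,0,0,0],[0.01,0,0,0],[0.005,0,0,0],[0,0,0,0]]' |grep contact_
python3 st.py
python3 -m creep '[[-0.01,0,0,0],[-0.01,0,-0.03,0],[-0.03,-0.03,-0.04,0],[-0.04,-0.04,-0.03,0],[-0.04,-0.04,0,0]]' |grep contact_
python3 -m creep '[[0,-0.04,0,0],[0,-0.03,0,0],[0,0,0,0]]' |grep contact_
python3 st.py
python3 - <<'E'
from h import *
c=capture("top");blobs(c,(155,155,370,275),100)
E
```

```text
contact_force: [-0.3, 0.8, 0.1]
contact_force: [-0.6, -1.2, -0.1]
contact_force: [-0.4, -0.1, -0.5]
t 14.7 tcp [547.2  48.3  12.5] heading 104.2 z-tool [-0.  0. -1.] F [-0.4 -0.1 -0.5] grip 0.0
contact_force: [1.2, -1.8, -1.0]
contact_force: [0.1, -0.1, 0.3]
t 15.5 tcp [ 414.1 -102.4  100.2] heading 104.0 z-tool [-0.003  0.001 -1.   ] F [ 0.1 -0.1  0.3] grip -0.0
black px [189. 192.] n 191 ctr [567. 193.] size [40. 21.] long ax deg 30  z [11. 25.]
black px [241. 198.] n 196 ctr [554.  78.] size [42. 21.] long ax deg 28  z [15. 26.]
black px [265. 231.] n 189 ctr [482.  22.] size [22. 39.] long ax deg -74  z [14. 26.]
black px [272. 262.] n 169 ctr [455. -52.] size [ 7. 35.] long ax deg -29  z [428. 451.]
yellow px [182. 215.] n 1083 ctr [521. 171.] size [200. 162.] long ax deg 7  z [ 0. 36.]
 corners [[412.0, 239.0], [432.0, 79.0], [630.0, 103.0], [610.0, 264.0]]
green px [328. 200.] n 178 ctr [ 552. -115.] size [39. 22.] long ax deg 72  z [17. 26.]
purple px [341. 251.] n 216 ctr [ 440. -142.] size [42. 23.] long ax deg 24  z [16. 26.]
white px [283. 263.] n 323 ctr [453. -64.] size [14. 26.] long ax deg -25  z [443. 459.]
white px [308. 268.] n 443 ctr [451. -97.] size [51. 16.] long ax deg 89  z [440. 452.]
```

```bash
python3 -m creep '[[0.02,0.038,0,0],[0.02,0.038,0,0],[0.02,0.038,0,0],[0.02,0.038,0,0],[0.02,0.036,0,0]]' 213 |grep contact_
python3 -m creep '[[0,0,0.02,-0.105],[0,0,0.02,-0.105],[0,0,0.02,0],[0,0,0,0]]' |grep contact_
python3 st.py
```

```text
contact_force: [1.3, -1.1, -0.2]
contact_force: [-0.4, -0.3, -0.2]
t 16.45 tcp [574.6  42.1  37.5] heading 116.2 z-tool [-0.004  0.    -1.   ] F [-0.4 -0.3 -0.2] grip 0.17
```

```bash
python3 -m creep '[[0,0,0.02,0],[0,0,0.007,0],[0.01,0,0,0],[0.01,0,0,0],[0.01,0,0,0]]' |grep contact_
python3 -m creep '[[0.01,0,0,0],[0.01,0,0,0],[0.01,0,0,0],[0.01,0,0,0],[0.01,0,0,0]]' |grep contact_
python3 -m creep '[[0.01,0,0,0],[0.01,0,0,0],[0.01,0,0,0],[0.01,0,0,0],[0,0,0,0]]' |grep contact_
python3 st.py
python3 -m creep '[[-0.01,0,0,0],[-0.02,0,-0.03,0],[-0.03,-0.03,-0.04,0],[-0.04,-0.04,-0.03,0],[-0.04,-0.04,0,0]]' |grep contact_
python3 -m creep '[[-0.03,-0.03,0,0],[-0.03,-0.03,0,0],[-0.03,0,0,0],[-0.03,0,0,0],[0,0,0,0]]' |grep contact_
python3 st.py
python3 - <<'E'
from h import *
c=capture("top");blobs(c,(155,155,370,275),100)
i=c["img"][110:280,145:385,::-1]
cv2.imwrite("pics/top6.png",cv2.resize(i,None,fx=2.5,fy=2.5))
E
```

```text
contact_force: [0.2, -0.1, 0.3]
contact_force: [0.1, 0.3, 1.0]
contact_force: [-1.2, 0.0, -0.1]
t 17.95 tcp [521.5 150.7  13.1] heading 116.3 z-tool [-0.001  0.    -1.   ] F [-1.2  0.  -0.1] grip 0.17
contact_force: [0.3, -1.1, 0.1]
contact_force: [-0.2, 0.7, -0.4]
t 18.95 tcp [ 494.3 -139.7  101.3] heading 115.9 z-tool [ 0.003 -0.002 -1.   ] F [-0.2  0.7 -0.4] grip 0.17
black px [189. 192.] n 191 ctr [567. 192.] size [41. 21.] long ax deg 33  z [11. 25.]
black px [299. 206.] n 262 ctr [520. -83.] size [ 6. 60.] long ax deg -24  z [433. 453.]
black px [199. 219.] n 196 ctr [509. 169.] size [41. 20.] long ax deg 27  z [14. 26.]
black px [266. 231.] n 188 ctr [482.  22.] size [23. 39.] long ax deg -74  z [15. 26.]
black px [295. 239.] n 211 ctr [481. -78.] size [23. 16.] long ax deg 67  z [447. 456.]
black px [276. 271.] n 146 ctr [450. -60.] size [23.  9.] long ax deg 89  z [477. 484.]
yellow px [182. 215.] n 1077 ctr [521. 172.] size [200. 164.] long ax deg 7  z [ 0. 36.]
 corners [[411.0, 240.0], [432.0, 78.0], [630.0, 103.0], [610.0, 265.0]]
white px [310. 207.] n 654 ctr [516. -93.] size [14. 59.] long ax deg -23  z [447. 461.]
white px [344. 225.] n 2843 ctr [ 496. -138.] size [76. 55.] long ax deg 66  z [445. 457.]
white px [288. 255.] n 285 ctr [462. -69.] size [12. 20.] long ax deg -25  z [456. 474.]
white px [302. 266.] n 329 ctr [401. -59.] size [17. 20.] long ax deg -89  z [ 2. 41.]
```

View pics/top6.png

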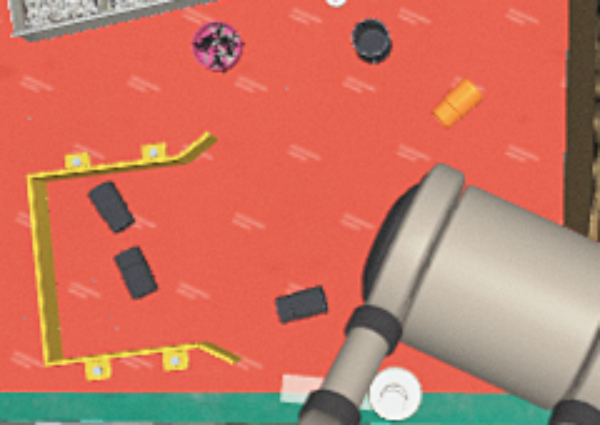

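Tube B is inside at crop (137,272). Tube C, at crop (302,304), is last, with a straight end-on push at heading 95°.

```bash
python3 -m creep '[[0.035,0.015,0,0],[0.035,0.015,0,0],[0.033,0.014,0,0],[0,0,0.02,0.125],[0,0,0.02,0.12]]' 242 |grep contact_
python3 -m creep '[[0,0,0.02,0.12],[0,0,0,0]]' |grep contact_
python3 st.py
```

```text
contact_force: [0.5, 0.2, -0.1]
contact_force: [0.5, -0.2, 1.0]
t 19.7 tcp [484.5 -22.5  39. ] heading 95.3 z-tool [-0.005  0.001 -1.   ] F [ 0.5 -0.2  1. ] grip 0.05
```

```bash
python3 -m creep '[[0,0.003,0.02,0],[0,0,0.008,0],[0.01,0,0,0],[0.01,0,0,0],[0.01,0,0,0]]' |grep contact_
python3 -m creep '[[0.01,0,0,0],[0.01,0,0,0],[0.01,0,0,0],[0.005,0,0,0],[0,0,0,0]]' |grep contact_
python3 st.py
python3 -m creep '[[-0.01,0,0,0],[-0.02,0,-0.03,0],[-0.03,0,-0.05,0],[-0.04,0.02,-0.03,0],[-0.04,0.02,0,0]]' |grep contact_
python3 -m creep '[[-0.03,0.02,0,0],[0,0,0,0]]' |grep contact_
python3 st.py
python3 - <<'E'
from h import *
c=capture("top");blobs(c,(155,155,300,275),100)
E
```

```text
contact_force: [0.1, -0.1, -0.1]
contact_force: [0.1, 0.5, 0.9]
t 20.7 tcp [483.6  42.5  13. ] heading 95.3 z-tool [-0.  0. -1.] F [0.1 0.5 0.9] grip 0.05
contact_force: [1.1, 0.6, -0.4]
contact_force: [-0.3, 0.5, -1.2]
t 21.4 tcp [ 559.2 -120.2  113.9] heading 95.0 z-tool [ 0.003 -0.002 -1.   ] F [-0.3  0.5 -1.2] grip 0.05
black px [189. 192.] n 193 ctr [567. 192.] size [41. 21.] long ax deg 34  z [10. 25.]
black px [279. 189.] n 216 ctr [538. -58.] size [23. 16.] long ax deg 68  z [454. 465.]
black px [199. 219.] n 197 ctr [509. 169.] size [41. 21.] long ax deg 24  z [15. 26.]
black px [263. 224.] n 219 ctr [499. -45.] size [25. 14.] long ax deg 53  z [479. 489.]
black px [238. 231.] n 107 ctr [490.  30.] size [ 21. 131.] long ax deg -80  z [16. 28.]
yellow px [181. 214.] n 1048 ctr [530. 177.] size [191. 161.] long ax deg 4  z [ 0. 36.]
 corners [[428.0, 250.0], [440.0, 90.0], [631.0, 103.0], [619.0, 264.0]]
white px [285. 166.] n 297 ctr [563. -68.] size [13. 29.] long ax deg -20  z [465. 473.]
white px [297. 173.] n 114 ctr [558. -79.] size [ 7. 29.] long ax deg -1  z [460. 469.]
white px [271. 205.] n 305 ctr [516. -51.] size [12. 22.] long ax deg -22  z [463. 479.]
white px [239. 255.] n 600 ctr [468. -33.] size [13. 36.] long ax deg -19  z [528. 542.]
white px [274. 263.] n 930 ctr [464. -68.] size [20. 42.] long ax deg -90  z [531. 545.]
```

```bash
python3 -m creep '[[0,-0.04,0,0],[0,-0.045,0,0],[0,-0.045,0,0],[0,0,0,0]]' |grep contact_
python3 st.py
python3 - <<'E'
from h import *
c=capture("top");blobs(c,(155,155,300,275),100)
E
```

```text
contact_force: [0.4, -0.8, -0.3]
t 21.85 tcp [ 420.3 -124.9  112.5] heading 95.2 z-tool [-0.008  0.004 -1.   ] F [ 0.4 -0.8 -0.3] grip 0.05
black px [189. 192.] n 192 ctr [567. 192.] size [41. 20.] long ax deg 35  z [10. 25.]
black px [199. 219.] n 195 ctr [509. 169.] size [41. 20.] long ax deg 26  z [14. 26.]
black px [242. 231.] n 198 ctr [481.  74.] size [22. 40.] long ax deg -86  z [12. 26.]
black px [290. 259.] n 242 ctr [458. -73.] size [ 7. 36.] long ax deg -27  z [441. 464.]
yellow px [182. 215.] n 1077 ctr [521. 171.] size [200. 163.] long ax deg 7  z [ 1. 36.]
 corners [[411.0, 240.0], [432.0, 78.0], [631.0, 103.0], [610.0, 265.0]]
white px [296. 267.] n 130 ctr [456. -79.] size [21. 11.] long ax deg 1  z [468. 472.]
white px [269. 269.] n 100 ctr [398.  17.] size [52.  9.] long ax deg 90  z [-4.  1.]
```

```bash
python3 -m creep '[[0.03,0.02,0,0],[0.038,0.02,0,0],[0.038,0.02,0,0],[0.037,0.019,0,-0.03],[0,0,0.02,0]]' |grep contact_
python3 -m creep '[[0,0,0.03,0],[0,0,0.03,0],[0,0,0.015,0],[0,0,0.006,0],[0,0,0,0]]' |grep contact_
python3 st.py
```

```text
contact_force: [-0.6, -1.2, -0.1]
contact_force: [0.4, -0.2, 0.6]
t 22.9 tcp [493.1  22.9  12.2] heading 97.0 z-tool [-0.001  0.    -1.   ] F [ 0.4 -0.2  0.6] grip 0.04
```

```bash
python3 -m creep '[[0,-0.006,0,0],[0.01,0,0,0],[0.01,0,0,0],[0.01,0,0,0],[0.01,0,0,0]]' |grep contact_
python3 -m creep '[[0.01,0,0,0],[0.01,0,0,0],[0.01,0,0,0],[0.01,0,0,0],[0.01,0,0,0]]' |grep contact_
python3 -m creep '[[0.01,0,0,0],[0.01,0,0,0],[0,0,0,0]]' |grep contact_
python3 st.py
python3 -m creep '[[-0.01,0,0,0],[-0.02,0,-0.03,0],[-0.04,0,-0.05,0],[-0.045,-0.01,-0.03,0],[-0.045,-0.01,0,0]]' |grep contact_
python3 -m creep '[[-0.045,-0.02,0,0],[-0.045,-0.02,0,0],[-0.03,-0.01,0,0],[0,0,0,0]]' |grep contact_
python3 st.py
python3 - <<'E'
from h import *
c=capture("top");blobs(c,(155,115,370,275),100)
i=c["img"][110:280,145:385,::-1]
cv2.imwrite("pics/top7.png",cv2.resize(i,None,fx=3,fy=3))
E
```

```text
contact_force: [-0.5, -0.2, 0.7]
contact_force: [0.3, -0.5, 0.8]
contact_force: [0.2, -0.9, 0.0]
t 24.2 tcp [473.5 132.3  12.7] heading 97.1 z-tool [-0.  0. -1.] F [ 0.2 -0.9  0. ] grip 0.05
contact_force: [1.3, 0.0, 0.2]
contact_force: [0.1, 0.8, 0.0]
t 25.1 tcp [ 436.7 -147.   109.2] heading 96.7 z-tool [ 0.001 -0.001 -1.   ] F [0.1 0.8 0. ] grip 0.05
black px [293. 126.] n 169 ctr [714. -38.] size [32. 28.] long ax deg 14  z [ 1. 32.]
black px [189. 192.] n 192 ctr [567. 192.] size [40. 20.] long ax deg 33  z [10. 26.]
black px [199. 219.] n 196 ctr [509. 169.] size [41. 22.] long ax deg 26  z [15. 26.]
black px [308. 250.] n 374 ctr [470. -93.] size [ 7. 58.] long ax deg -28  z [437. 461.]
black px [202. 237.] n 202 ctr [469. 163.] size [23. 40.] long ax deg -83  z [ 4. 26.]
yellow px [182. 215.] n 1079 ctr [521. 172.] size [201. 163.] long ax deg 7  z [ 0. 36.]
 corners [[411.0, 240.0], [432.0, 78.0], [631.0, 103.0], [610.0, 265.0]]
green px [328. 200.] n 178 ctr [ 552. -115.] size [39. 22.] long ax deg 72  z [18. 26.]
orange px [328. 151.] n 186 ctr [ 660. -112.] size [23. 42.] long ax deg -49  z [17. 25.]
white px [167. 118.] n 102 ctr [729. 228.] size [ 4. 78.] long ax deg -78  z [15. 36.]
white px [319. 252.] n 631 ctr [ 464. -103.] size [14. 52.] long ax deg -27  z [454. 469.]
white px [347. 260.] n 1294 ctr [ 461. -134.] size [34. 54.] long ax deg -90  z [450. 465.]
white px [279. 269.] n 211 ctr [408. -26.] size [ 44. 134.] long ax deg -66  z [-4.  9.]
```

View pics/top7.png

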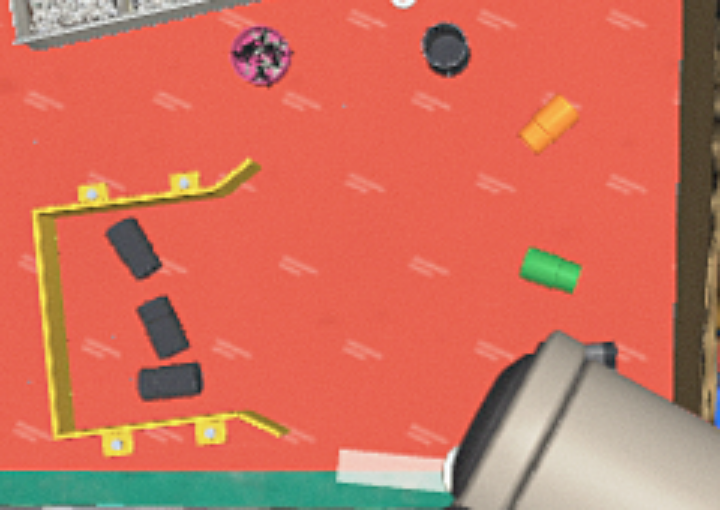

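All three tubes, at (133,248), (163,327) and (170,381) in the crop, lie between the side walls and well past the mouth. The dish and torch head haven't moved.

```bash
python3 -c "
from cell import *
print(close_job())"
```

```text
the job is handed in; nothing more can be done
None
```

I swept all three black tubes into the catch frame without lifting them, and each lies wholly between its straight side walls. One push wedged a tube on the lip at about 48 N before I backed off, which could count against the 40 N limit if it is judged as body contact. The dish and torch head did not move; the arm covered the flange in the last picture, but it was in place before the final push. I handed the job in at about 25 s.

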